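# Start the cap of a wash-solution canister

### The arm

A 6-joint arm with a two-finger parallel gripper is mounted at the origin on the work surface. World frame = base frame: x ahead of the robot, y to its left, z up, the work surface at z = 0. Lengths are in m, angles in degrees, forces in N, time in s.
With the tool pointing down it reaches from about 0.275 to 0.725 m from the base axis. Payload 15.9 kg.
Tool frame: the origin (TCP) lies on the centre line of the jaws, within the pads' length; the fingertips stand 14 mm ahead of it and the grasp point (between the pads) lies 5 mm behind it; z points along the fingers, y is the direction in which the jaws open and shut (so a half turn about z gives the same grasp; the last joint's range is limited). The gripper opens to 85 mm and grips with 20 to 120 N. Pads are 22 mm wide; open, the fingers measure 114 mm over their backs; the gripper's body (76 mm by 85 mm) begins 54 mm behind the grasp point. The pads swing forward as they close: fully open they stand 13 mm farther back than shut.
Start: joints at [-74.943, 12.198, -1.971, 75.831, 0, 90], TCP at [0.13, -0.483, 0.245] pointing down, gripper open.
Joint ranges: [-170.91, 170.91], [-42.67, 98.43], [-65.05, 77.54], [-120.47, 116.71], [-90, 82.35], [-180, 180]. Speed limits (degrees/s): [108.29, 108.29, 136.94, 147.25, 180, 180].

### API

Orientations are given as [roll, pitch, yaw] about the fixed x, y, z axes, in that order (R = Rz(yaw) Ry(pitch) Rx(roll)).
In Python, from bench import sense, grab_frame, camera_model, finish_job, look_for, regions_of, landmark_of gives the robot as it stands. The module is installed in compiled form; this text tells all that it offers.
- The arm moves only by the tool drive_tool, never from a script. Its argument "rows" is a list of rows, each a list of 5 numbers: the closure, from -1 (fully open) to 1 (shut), so that 0 is half open, then the shift along the tool's x, y, z in m, then the turn about the tool's z in rad. A call has 1 to 20 rows; each row shifts and turns the pose as measured when the row begins, along the tool's axes as they then stand; what a row does not reach is not made up. A row lasts 1/10 s, in which the tool goes at most 50 mm and 8.59 degrees, less where a joint would pass 70% of its speed; a pose out of reach is approached as far as the arm can. A call is refused whole if a number of a shift passes 0.05 or a number of a turn 0.15, either way. A call with a gripper value outside its range is refused whole. The fingers move at their own pace and stop on an object; "squeeze" is the grip in N (left out, the last holds). Time passes only in rows, so rows that do not move let the fingers close. It gives the time, the measured TCP pose, the force and the opening at its end, in the units of the state.
- sense(): the state, without advancing time (a new reading comes with each control period).
- grab_frame(name): name is "scene" or "top"; returns (picture, depth): 420x560x3 uint8, red, green, blue; 420x560 float32, m along the optical axis (not along the pixel's ray), 0 where there is no reading.
- camera_model(name): a dict with "intrinsics" (3x3 intrinsics, pixels), "eye" and "attitude" of the camera in the world. Camera axes: x right, y down, z forward; pixel columns grow to the right and rows downward; lengths in m; the calibration is good to about 2 mm. A picture is of the moment at which its call begins. camera_model takes no time and is no camera call.
- finish_job(): hands the job in, once; it reports no verdict.
Trained networks look in the newest picture that a camera, given by its name, has taken for a name from the list of things; names that differ only in an ending like _2 or _b are one class to them, and where a whole thing is asked for, a point or a joint stands for the part that bears it (a point fixed in the world has none). Each returns a list of dicts, best first, with "p" (0 to 1); they miss things now and then, are a little off and sometimes report something else, mostly with a low value. They report only what shows in the picture. A call takes as long as a camera call. They do not tell look-alikes from the thing itself.
- look_for(camera, label): "extent" ([left, top, right, bottom] in pixels, round what is visible of it).
- regions_of(camera, label): "mask" (420x560 bool, what is visible of it) and "extent" ([left, top, right, bottom] in pixels, round what is visible of it).
- landmark_of(camera, label): "xy" ([column, row] in pixels: a listed point, or the origin of a listed thing).
The state is a dict: "time_s": time; "joint_positions": joint angles; "qvel": joint speeds; "tau": joint torques, N m; "ee_pos": TCP position; "eef_rot": TCP orientation; "wrist_force": force on the tool from outside, world axes, zero at the start; "torque": the same for the moment, N m; "width": finger opening in m.
Only numpy, scipy, OpenCV 4.12 (cv2) and the standard library are available. Lean on these libraries where they do the work, as an engineer would, in place of code of your own. Each camera call takes 0.05 s, during which the arm holds its last target.

### The job

The blue screw cap has only been laid on the neck of the white canister. Without taking it off, start it the careful way: turn it backward (counter-clockwise seen from above) until you feel it drop into the thread, then screw it one full turn forward from there, and finish still gripping the cap so that it stays started, level and still. Leave everything else on the bench where it stands.

Things in the scene. Friction and masses are not known exactly. Their poses are not given: they have to be found in the camera images.
- canister: White squat plastic canister with the blue cap, 140 (x) x 100 (y) mm, body top 135 mm high, fixed to the bench. The screw neck stands at its -x end: vertical axis 35 mm from the origin towards -x, neck end 160 mm high. A carrying grip and post, tops at 132 mm, fill the +x end. Origin: centre of its underside.
- neck (a point): On the neck's axis, 155 mm above the bench, axes as the canister's: about the height of the cap's underside as it lies loose. The neck has a right-handed two-start thread: clockwise seen from above goes down 9 mm a turn. The two thread starts lie half a turn apart.
- cap: Blue ribbed screw cap, 52 mm diameter, 31.5 mm high, about 120 g, lying loose and level on the neck, 0.7 mm sideways play; a 26 mm plug under it hangs in the neck's bore. Origin: centre of its rim's underside (152 to 155 mm above the bench at the start), z up. Stays put when let go; can be regripped at any angle by the upper 25 mm of its side. Inside, two thread lugs half a turn apart lie on the neck's thread.
- cap_top (a point): Centre of the cap's flat top, 31.5 mm above its underside. Turned backward the cap climbs slowly (9 mm a turn); 35 to 115 degrees back from its start (it varies) the lugs pass the thread starts and it can drop 4.5 mm: by its weight if free, with a light push if gripped. From there clockwise it goes down 9 mm a turn, easily, with 1 mm up-and-down play, and bottoms after 1.5 turns.
- pointer (a point): Outer end of the white bar moulded on the cap's top, 23 mm from the cap's axis along its +x: shows how the cap is turned. Grip the cap firmly (about 40 N), or a push makes the fingers creep down it; 2 to 5 N of downward push is enough to feel the drop, and over some 20 N could force the lugs past the thread.
- closed_canister: The second white canister, same size and axes, black cap screwed home (cap top 169 mm above the bench). Fixed; not to be worked on.
- red_rack: Empty red plastic tube rack, 100 x 210 x 60 mm, loose. Origin: centre of its underside.
- tube_rack: Steel rack of 24 capped tubes, 75 x 200 x 73 mm, loose. Origin: centre of its underside.
- glove_box: Orange carton of gloves, 125 x 230 x 83 mm, loose. Origin: centre of its underside.
- microplate: White lidded 96-well plate, 85 x 127 x 21 mm, loose. Origin: centre of its underside.
- tip_box: Blue box of pipette tips, 82 x 120 x 65 mm, loose. Origin: centre of its underside.
- amber_bottle: Amber glass bottle, 60 mm in diameter, 125 mm high, loose. Origin: centre of its underside.
- pipette: White hand pipette lying along y on a grey rest, about 270 mm long, 47 mm high, loose. Origin: centre of the underside of the rest.
Not all that is in view belongs to the job. Several things have the shape of the cap; the one meant has the colours described above.

How it is judged (in metres and radians):
On the way, in this order (a step that is already met when the one before it is completed fails the run):
1. the cap, still on the neck, has been turned backward up to the thread start, its lugs on the brink (x of pointer in the frame of neck above 0 m and y of pointer in the frame of neck above 0.0032 m and z of cap in the frame of neck between -0.0012 and 0.0025 m), for 0.05 s.
2. turned on backward, it has dropped into the thread (x of pointer in the frame of neck above 0 m and y of pointer in the frame of neck above 0 m and z of cap in the frame of neck between -0.0055 and -0.0018 m), for 0.1 s.
At the end, for the whole second after the job is handed in: The cap is screwed one turn down from where it dropped (its underside 12 to 13 mm below the neck point; anything from about 0.7 to 1.3 turns passes), level within 4 degrees, on the neck's axis, at rest, and the fingers still grip it with more than 1.5 N (z of cap in the frame of neck between -0.0154 and -0.0096 m and horizontal distance between cap and neck below 0.003 m and angle between cap's own z axis and vertical below 0.07 rad and contact force between the fingers and cap above 1.5 N and linear speed of cap below 0.01 m/s and angular speed of cap below 0.15 rad/s); the arm keeps its last pose, push and grip.
It fails at once if the cap is taken off the neck (raised more than 6 mm) (z of cap in the frame of neck above 0.006 m).
It fails at once if a rack, box, plate, bottle or pipette is moved by more than 15 mm (distance of any of red_rack, tube_rack, glove_box, microplate, tip_box, amber_bottle, pipette from where it was at the start of the episode above 0.015 m).
It also fails if it takes over 64 s, if anything falls off the work surface, if the arm or the gripper's body presses on something with over 40 N, if the wrist force passes 120 N, or if a joint passes its speed limit or range.

## Working session

There is one attempt and no reset: what is moved stays moved. The work goes in short steps, Python scripts to look and compute and a tool call to move; the robot and the scene stay as the last step left them, time stands still between calls to the robot, and variables do not carry over. Pictures are saved under pics/ and viewed, and the job is handed in when it is done.

Besides the shell and the picture viewer there is one more tool, called after "Request:" as name(argument=value, ...), one argument or row to a line, values as JSON. drive_tool: Moves the arm, as the interface text tells. Its arguments: {"type":"object","properties":{"rows":{"type":"array","items":{"type":"array","items":{"type":"number"}}},"squeeze":{"type":"number"}},"required":["rows"]}

```bash
mkdir -p pics; python3 - <<'E'
from bench import *
import cv2
print(sense())
for n in ["scene","top"]:
    p,d=grab_frame(n); cv2.imwrite(f"pics/{n}0.png",p[:,:,::-1]); print(n,camera_model(n))
    for l in ["cap","canister"]:
        print(l,[(r["p"],r["extent"]) for r in look_for(n,l)])
    for l in ["cap_top","pointer","cap"]:
        print(l,landmark_of(n,l))
E
```

```text
{'time_s': 0.0, 'joint_positions': array([-7.49436430e+01,  1.22247359e+01, -2.00924933e+00,  7.58310559e+01,
        1.22736408e-03,  9.00012592e+01]), 'qvel': array([ 0.01370577, -0.03860168, -0.02176677, -0.07779915, -0.02189298,
        0.18109982]), 'tau': array([-6.15600933e-03, -6.86160350e+01,  4.87113655e+01,  1.75486668e-02,
       -2.34512390e-04, -2.59705183e-05]), 'ee_pos': array([ 0.12980482, -0.48251428,  0.24480975]), 'eef_rot': array([-1.79934959e+02, -1.22593381e-03,  1.50550964e+01]), 'wrist_force': array([-0.02898537,  0.48871045,  0.89733609]), 'torque': array([ 0.03350096, -0.02425813, -0.02443386]), 'width': 0.08564394694074656}
scene {'intrinsics': array([[486.71065629,   0.        , 278.50661523],
       [  0.        , 486.71065629, 206.47540096],
       [  0.        ,   0.        ,   1.        ]]), 'eye': array([ 1.26718318, -0.88837713,  1.18056291]), 'attitude': array([-132.93605594,   -0.48182759,   38.57993645])}
cap [(0.82, [227.9, 203.0, 245.1, 218.9]), (0.78, [199.8, 216.0, 219.5, 231.0]), (0.69, [255.1, 212.8, 269.1, 232.6])]
canister [(0.76, [218.3,
[... 457 characters left out ...]
45955936, 213.14171777],
       [  0.        ,   0.        ,   1.        ]]), 'eye': array([0.30171517, 0.01717885, 1.27239859]), 'attitude': array([-167.34040747,    0.17716369,  -91.45024171])}
cap [(0.64, [326.5, 219.8, 347.5, 241.2]), (0.53, [274.4, 229.3, 297.0, 251.9]), (0.51, [320.1, 277.8, 340.7, 299.1])]
canister [(0.88, [308.9, 189.2, 353.2, 255.1])]
cap_top [{'xy': [286.5, 238.6], 'p': 0.79}, {'xy': [331.8, 226.8], 'p': 0.61}, {'xy': [326.0, 285.2], 'p': 0.61}]
pointer [{'xy': [336.9, 288.5], 'p': 0.88}, {'xy': [279.3, 238.6], 'p': 0.71}, {'xy': [344.8, 228.6], 'p': 0.57}]
cap [{'xy': [336.7, 229.3], 'p': 0.94}, {'xy': [329.0, 286.4], 'p': 0.67}, {'xy': [286.6, 239.9], 'p': 0.62}]
```

View pics/top0.png

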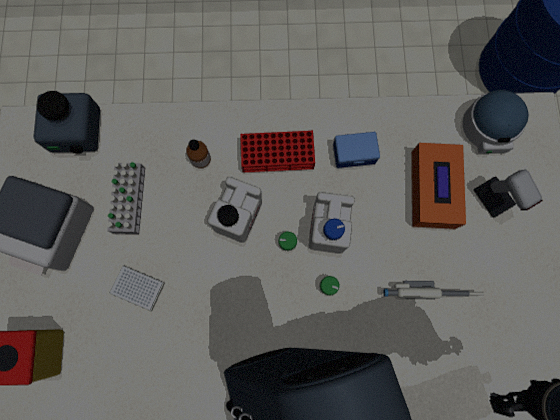

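View pics/scene0.png

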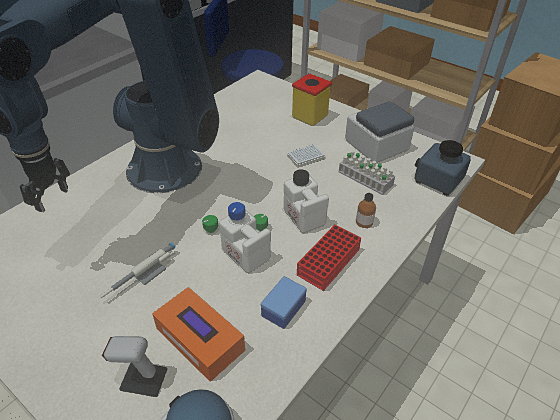

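```bash
python3 - <<'E'
import cv2
a=cv2.imread("pics/top0.png")[170:310,230:400]; cv2.imwrite("pics/topz.png",cv2.resize(a,None,fx=4.5,fy=4.2,interpolation=cv2.INTER_CUBIC))
a=cv2.imread("pics/scene0.png")[180:290,180:300]; cv2.imwrite("pics/scenez.png",cv2.resize(a,None,fx=5,fy=5,interpolation=cv2.INTER_CUBIC))
E
```

```text
(no output)
```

View pics/topz.png

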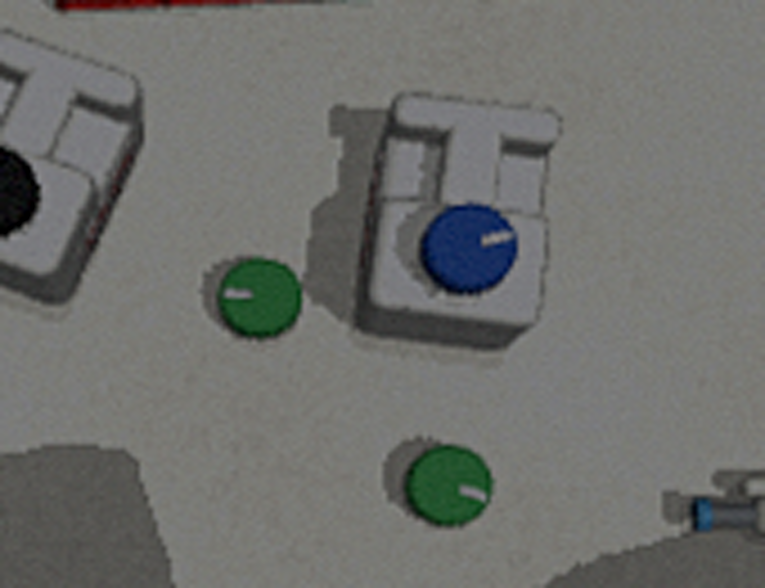

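View pics/scenez.png

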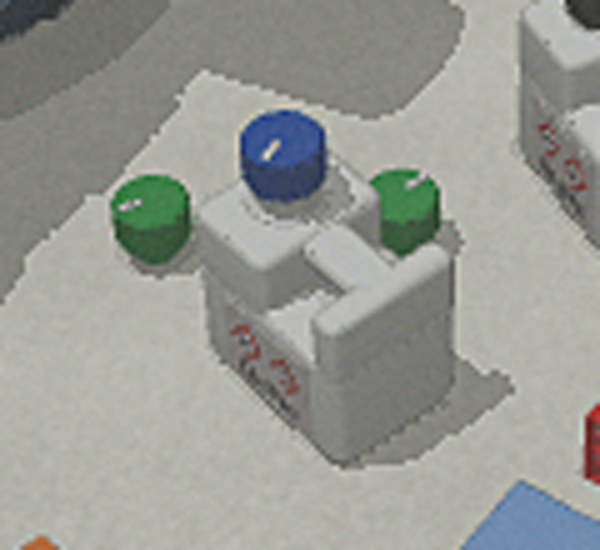

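The blue cap is at about (334,229) in the top picture, with its white bar pointing right to (344.5,226.5). The two green caps, at (287,240) and (329,286), are look-alikes. The canister's grip end points up in the picture, which is world +x.

```bash
cat > h.py <<'E'
from bench import *
import numpy as np, cv2
from scipy.spatial.transform import Rotation as R
def cam(n):
    m=camera_model(n); return m["intrinsics"],m["eye"],R.from_euler("xyz",m["attitude"],degrees=True).as_matrix()
def onz(n,uv,z):
    K,e,A=cam(n); r=A@np.linalg.inv(K)@np.array([uv[0],uv[1],1.]); return e+r*(z-e[2])/r[2]
def cloud(n,d):
    K,e,A=cam(n); v,u=np.mgrid[:d.shape[0],:d.shape[1]]
    P=np.stack([(u-K[0,2])/K[0,0]*d,(v-K[1,2])/K[1,1]*d,d],-1); return P@A.T+e
E
python3 - <<'E'
from h import *
for n in ["top","scene"]:
    p,d=grab_frame(n); np.savez(f"{n}.npz",p=p,d=d)
    W=cloud(n,d); hsv=cv2.cvtColor(p,cv2.COLOR_RGB2HSV)
    m=(hsv[...,0]>105)&(hsv[...,0]<130)&(hsv[...,1]>150)
    x0,y0,x1,y1=(318,214,352,244) if n=="top" else (224,198,250,224)
    b=np.zeros_like(m); b[y0:y1,x0:x1]=1
    mm=m&b
    print(n,"blue px",mm.sum(), "z pct",np.percentile(W[mm][:,2],[5,25,50,75,95]))
    mt=b&(W[...,2]>0.178)&(W[...,2]<0.2)
    q=W[mt]; (c,r)=cv2.minEnclosingCircle(q[:,:2].astype(np.float32)*1000); print("top circle",c,r,q.mean(0),len(q))
    # white bar
    wb=mt&(hsv[...,1]<110)
    vv,uu=np.nonzero(wb); print("bar px",len(uu),list(zip(uu,vv))[:30])
    # bright weighting
    g=p.astype(float)[...,0]; 
    sel=(g>90)&b&(np.hypot(*(W[...,:2]-q[:,:2].mean(0)).transpose(2,0,1))<0.024)&(W[...,2]>.17)
    for a in W[sel]: pass
    c=W[sel][:,:2].mean(0)-q[:,:2].mean(0); print("bar dir deg",np.degrees(np.arctan2(c[1],c[0])),np.hypot(*c),sel.sum())
    r=regions_of(n,"canister")
    for k in r[:1]:
        M=k["mask"]&(W[...,2]>0.125)&(W[...,2]<0.14)
        q=W[M]; rect=cv2.minAreaRect(q[:,:2].astype(np.float32)*1000); print("canister",k["p"],k["extent"],rect,M.sum())
        M2=k["mask"]&(W[...,2]>0.02)&(W[...,2]<0.14); print(cv2.minAreaRect(W[M2][:,:2].astype(np.float32)*1000))
E
```

```text
top blue px 315 z pct [0.18014628 0.18296394 0.18459535 0.1860419  0.18844352]
top circle (504.372802734375, -127.93032836914062) 26.463438034057617 [ 0.50369317 -0.12754375  0.18456345] 339
bar px 30 [(np.int64(328), np.int64(220)), (np.int64(341), np.int64(221)), (np.int64(326), np.int64(222)), (np.int64(324), np.int64(225)), (np.int64(339), np.int64(225)), (np.int64(340), np.int64(225)), (np.int64(341), np.int64(225)), (np.int64(342), np.int64(225)), (np.int64(343), np.int64(225)), (np.int64(337), np.int64(226)), (np.int64(338), np.int64(226)), (np.int64(339), np.int64(226)), (np.int64(340), np.int64(226)), (np.int64(341), np.int64(226)), (np.int64(342), np.int64(226)), (np.int64(343), np.int64(226)), (np.int64(344), np.int64(226)), (np.int64(337), np.int64(227)), (np.int64(338), np.int64(227)), (np.int64(339), np.int64(227)), (np.int64(340), np.int64(227)), (np.int64(341), np.int64(227)), (np.int64(342), np.int64(227)), (np.int64(337), np.int64(228)), (np.int64(338), np.int64(228)), (np.int64(344), np.int64(231)), (np.int64(343), np.int64(233)), (np.int64(343), np.int64(234)), (n
[... 843 characters left out ...]
int64(210)), (np.int64(234), np.int64(210)), (np.int64(228), np.int64(211)), (np.int64(232), np.int64(211)), (np.int64(233), np.int64(211)), (np.int64(243), np.int64(211)), (np.int64(230), np.int64(212)), (np.int64(230), np.int64(213)), (np.int64(232), np.int64(213)), (np.int64(239), np.int64(213)), (np.int64(236), np.int64(214)), (np.int64(237), np.int64(214)), (np.int64(238), np.int64(214))]
bar dir deg -84.0884687242712 0.011382612658398876 8
canister 0.62 [219.2, 213.3, 270.9, 271.5] ((542.715576171875, -134.93350219726562), (101.04855346679688, 142.25442504882812), 81.19772338867188) 664
((544.2291259765625, -136.25830078125), (102.91331481933594, 145.49717712402344), 80.74279022216797)
```

Request:
drive_tool(
  rows=[
    [-1, 0.036, -0.0195, 0, 0],
    [-1, 0.036, -0.0195, 0, 0],
    [-1, 0.036, -0.0195, 0, 0],
    [-1, 0.036, -0.0195, 0, 0],
    [-1, 0.036, -0.0195, 0, 0],
    [-1, 0.036, -0.0195, 0, 0],
    [-1, 0.036, -0.0195, 0, 0],
    [-1, 0.036, -0.0195, 0, 0],
    [-1, 0.036, -0.0195, 0, 0],
    [-1, 0.036, -0.0195, 0, 0],
    [-1, 0.036, -0.0195, 0, 0],
    [-1, 0, 0, 0, 0.1],
  ],
  squeeze=30,
)

```text
time_s: 2.0
ee_pos: [0.4686, -0.1613, 0.2452]
eef_rot: [179.9, -0.1, 9.1]
wrist_force: [-0.9, 0.5, -0.6]
width: 0.0855
```

```bash
cat > s.py <<'E'
from h import *
s=sense(); np.set_printoptions(precision=4,suppress=True)
for k in ["time_s","joint_positions","ee_pos","eef_rot","wrist_force","torque","width"]: print(k,s[k])
A=R.from_euler("xyz",s["eef_rot"],degrees=True).as_matrix()
print("to neck in tool axes",A.T@(np.array([0.506,-0.128,0.170])-s["ee_pos"]),"F tool",A.T@s["wrist_force"])
E
python3 s.py
```

```text
time_s 2.0
joint_positions [-18.9588  11.5226  -2.8251  75.4817  -0.0488 151.9871]
ee_pos [ 0.4686 -0.1613  0.2452]
eef_rot [179.8767  -0.1277   9.0542]
wrist_force [-0.9055  0.5019 -0.5609]
torque [-0.0729  0.0335  0.0334]
width 0.08548703350276149
to neck in tool axes [ 0.042  -0.0271  0.0753] F tool [-0.8165 -0.6394  0.5577]
```

Request:
drive_tool(
  rows=[
    [-1, 0.042, -0.027, 0, 0],
    [-1, 0, 0, 0, -0.149],
    [-1, 0, 0, 0, -0.149],
    [-1, 0, 0, 0, -0.149],
    [-1, 0, 0, 0, -0.149],
    [-1, 0, 0, 0, -0.149],
    [-1, 0, 0, 0, -0.149],
    [-1, 0, 0, 0, -0.149],
    [-1, 0, 0, 0, -0.149],
    [-1, 0, 0, 0, -0.149],
    [-1, 0, 0, 0, -0.149],
    [-1, 0, 0, 0, -0.149],
    [-1, 0, 0, 0, -0.149],
    [-1, 0, 0, 0, -0.149],
    [-1, 0, 0, 0, -0.149],
    [-1, 0, 0, 0, -0.149],
    [-1, 0, 0, 0, -0.149],
    [-1, 0, 0, 0, -0.149],
    [-1, 0, 0, 0, -0.149],
    [-1, 0, 0, 0, -0.149],
  ],
)

```text
time_s: 4.0
ee_pos: [0.5058, -0.1269, 0.2445]
eef_rot: [-179.9, 0.1, 172.3]
wrist_force: [0.3, 1.3, 0.3]
width: 0.0855
```

Request:
drive_tool(
  rows=[
    [-1, 0, 0, 0, -0.149],
    [-1, 0, 0, 0, -0.149],
    [-1, 0, 0, 0, -0.149],
    [-1, 0, 0, 0, -0.149],
    [-1, 0, 0, 0, -0.149],
    [-1, 0, 0, 0, -0.149],
    [-1, 0, 0, 0, -0.149],
    [-1, 0, 0, 0, -0.149],
    [-1, 0, 0, 0, 0],
  ],
)

```text
time_s: 4.9
ee_pos: [0.5058, -0.1269, 0.2444]
eef_rot: [-179.9, -0.0, -118.8]
wrist_force: [0.5, -0.0, 0.7]
width: 0.0854
```

```bash
python3 s.py; python3 - <<'E'
from h import *
for n in ["scene","top"]:
    p,d=grab_frame(n); cv2.imwrite(f"pics/{n}1.png",p[:,:,::-1])
E
```

```text
time_s 4.9
joint_positions [-14.0477  14.6708   1.0722  76.3     -0.0698 -75.2278]
ee_pos [ 0.5058 -0.1269  0.2444]
eef_rot [-179.8843   -0.0417 -118.82  ]
wrist_force [ 0.5092 -0.0249  0.6825]
torque [-0.0088 -0.0049  0.0168]
width 0.08536977317160756
to neck in tool axes [ 0.0008 -0.0006  0.0744] F tool [-0.2232 -0.4595 -0.6817]
```

View pics/scene1.png

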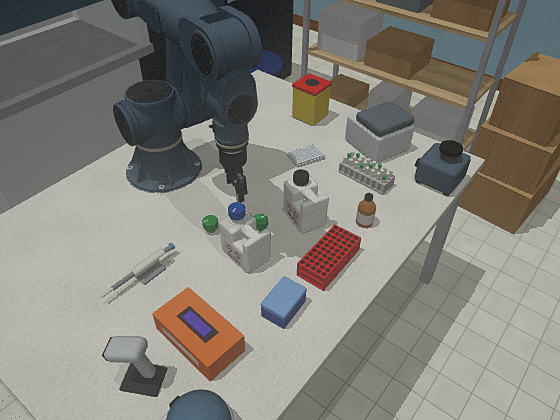

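The gripper hangs directly over the blue cap, which shows at (237,211). I'll descend next.

Request:
drive_tool(
  rows=[
    [-1, 0.0008, -0.0006, 0.03, 0],
    [-1, 0, 0, 0.025, 0],
    [-1, 0, 0, 0.015, 0],
    [-1, 0, 0, 0.004, 0],
    [-1, 0, 0, 0, 0],
  ],
  squeeze=20,
)

```text
time_s: 5.5
ee_pos: [0.5067, -0.1282, 0.1689]
eef_rot: [-179.8, -0.0, -120.4]
wrist_force: [0.1, -0.4, 1.0]
width: 0.0857
```

```bash
python3 s.py; python3 - <<'E'
from h import *
for n in ["scene"]:
    p,d=grab_frame(n); cv2.imwrite(f"pics/{n}2.png",cv2.resize(p[150:280,170:310,::-1],None,fx=4.5,fy=4.5,interpolation=cv2.INTER_CUBIC))
E
```

```text
time_s 5.5
joint_positions [-14.1621  16.1368  -7.9869  65.6481  -0.0706 -73.7648]
ee_pos [ 0.5067 -0.1282  0.1689]
eef_rot [-179.7612   -0.004  -120.3975]
wrist_force [ 0.0528 -0.3654  0.9763]
torque [-0.0072 -0.0121  0.0031]
width 0.08572440145448991
to neck in tool axes [ 0.0001  0.0007 -0.0011] F tool [ 0.2885 -0.2346 -0.9753]
```

View pics/scene2.png

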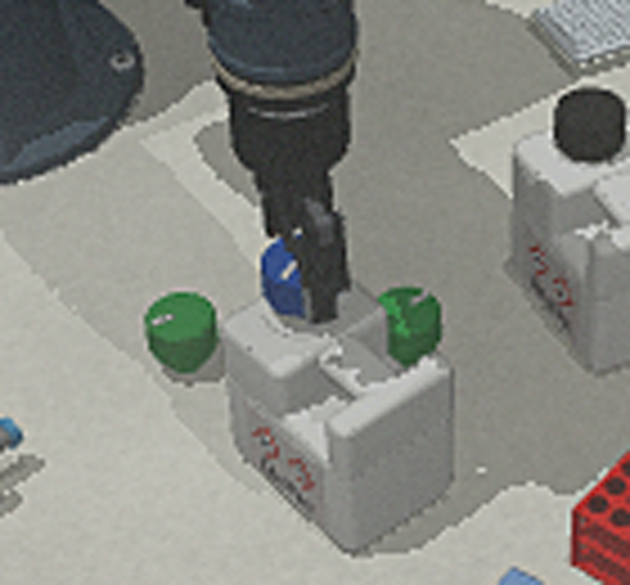

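The fingers straddle the blue cap and clear the body. I'll close them lightly first, to read the sideways force.

Request:
drive_tool(
  rows=[
    [0, 0, 0, 0, 0],
    [0.2, 0, 0, 0, 0],
    [0.5, 0, 0, 0, 0],
  ],
  squeeze=20,
)

```text
time_s: 5.85
ee_pos: [0.5075, -0.1283, 0.1714]
eef_rot: [-179.6, 0.1, -120.5]
wrist_force: [-2.6, 0.7, -1.0]
width: 0.0508
```

```bash
python3 s.py
```

```text
time_s 5.85
joint_positions [-14.1581  16.0311  -7.7595  65.8374  -0.05   -73.6657]
ee_pos [ 0.5075 -0.1283  0.1714]
eef_rot [-179.629     0.0567 -120.4924]
wrist_force [-2.5594  0.657  -0.9816]
torque [0.3968 0.5682 0.0284]
width 0.05084179366199109
to neck in tool axes [0.0005 0.0015 0.0014] F tool [0.7335 2.5451 0.9644]
```

Request:
drive_tool(
  rows=[
    [1, 0, 0, 0, 0],
    [1, 0, 0, 0, 0],
    [1, 0, 0, 0, 0],
  ],
  squeeze=42,
)

```text
time_s: 6.15
ee_pos: [0.5074, -0.1282, 0.1718]
eef_rot: [-179.6, 0.1, -120.5]
wrist_force: [-1.1, 1.0, -2.6]
width: 0.0504
```

```bash
python3 s.py
```

```text
time_s 6.15
joint_positions [-14.1556  16.0082  -7.7338  65.8826  -0.0475 -73.6444]
ee_pos [ 0.5074 -0.1282  0.1718]
eef_rot [-179.6264    0.0601 -120.5112]
wrist_force [-1.1231  0.9668 -2.6106]
torque [0.1345 0.1869 0.0462]
width 0.0504411030188241
to neck in tool axes [0.0005 0.0014 0.0018] F tool [-0.2599  1.4754  2.6013]
```

Request:
drive_tool(
  rows=[
    [1, 0, 0, 0.0005, 0],
    [1, 0, 0, 0.0005, 0],
  ],
)

```text
time_s: 6.35
ee_pos: [0.5075, -0.1282, 0.1713]
eef_rot: [-179.6, 0.1, -120.5]
wrist_force: [-6.3, 2.6, 11.7]
width: 0.0506
```

```bash
python3 s.py|grep -E "ee_pos|F tool"; python3 - <<'E'
from h import *
n="scene"
p,d=grab_frame(n); cv2.imwrite(f"pics/{n}3.png",cv2.resize(p[180:250,200:280,::-1],None,fx=8,fy=8,interpolation=cv2.INTER_CUBIC))
E
```

```text
ee_pos [ 0.5075 -0.1282  0.1713]
to neck in tool axes [0.0006 0.0014 0.0013] F tool [  0.9634   6.6104 -11.7636]
```

View pics/scene3.png

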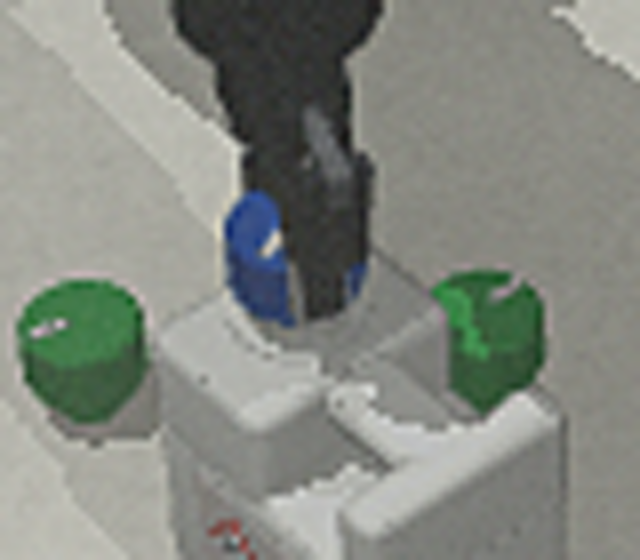

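Request:
drive_tool(
  rows=[
    [1, 0, 0, 0, 0],
  ],
)

```text
time_s: 6.5
ee_pos: [0.5075, -0.1282, 0.1716]
eef_rot: [-179.6, 0.1, -120.5]
wrist_force: [-1.8, 0.3, 0.8]
width: 0.0504
```

```bash
python3 s.py|grep -E "ee_pos|F tool|width"
```

```text
ee_pos [ 0.5075 -0.1282  0.1716]
width 0.05040725004241284
to neck in tool axes [0.0006 0.0014 0.0016] F tool [ 0.6616  1.6888 -0.7902]
```

Request:
drive_tool(
  rows=[
    [1, 0, 0, 0, -0.1],
    [1, 0, 0, 0, -0.1],
    [1, 0, 0, 0, -0.1],
  ],
)

```text
time_s: 6.8
ee_pos: [0.5073, -0.1282, 0.1719]
eef_rot: [-179.6, -0.1, -102.9]
wrist_force: [-3.3, 2.2, 3.2]
width: 0.0506
```

```bash
python3 s.py|grep -vE "qvel|time"
```

```text
joint_positions [-14.156   15.9473  -7.7989  65.8311  -0.0463 -91.2932]
ee_pos [ 0.5073 -0.1282  0.1719]
eef_rot [-179.5785   -0.0559 -102.8632]
wrist_force [-3.3025  2.1714  3.213 ]
torque [ 0.3388  0.6796 -0.1123]
width 0.050630261306971514
to neck in tool axes [0.0001 0.0013 0.0019] F tool [-1.3785  3.6793 -3.2415]
```

Request:
drive_tool(
  rows=[
    [1, 0, 0, 0, -0.1],
    [1, 0, 0, 0, -0.1],
    [1, 0, 0, 0, -0.1],
    [1, 0, 0, 0, -0.1],
    [1, 0, 0, 0, -0.1],
  ],
)

```text
time_s: 7.3
ee_pos: [0.5072, -0.1281, 0.1726]
eef_rot: [-179.6, -0.2, -73.0]
wrist_force: [-3.3, 2.1, 3.3]
width: 0.0501
```

```bash
python3 s.py|grep -vE "qvel|time"; python3 - <<'E'
from h import *
for n,(a,b,c,e) in dict(scene=(180,250,200,280),top=(190,260,295,375)).items():
    p,d=grab_frame(n); cv2.imwrite(f"pics/{n}4.png",cv2.resize(p[a:b,c:e,::-1],None,fx=8,fy=8,interpolation=cv2.INTER_CUBIC))
E
```

```text
joint_positions [ -14.1599   15.8932   -7.7731   65.8928   -0.023  -121.1383]
ee_pos [ 0.5072 -0.1281  0.1726]
eef_rot [-179.6345   -0.2476  -73.0225]
wrist_force [-3.2704  2.0882  3.2782]
torque [ 0.393   0.651  -0.0977]
width 0.05011504564407728
to neck in tool axes [-0.0004  0.0011  0.0026] F tool [-2.938   2.4971 -3.307 ]
```

View pics/scene4.png

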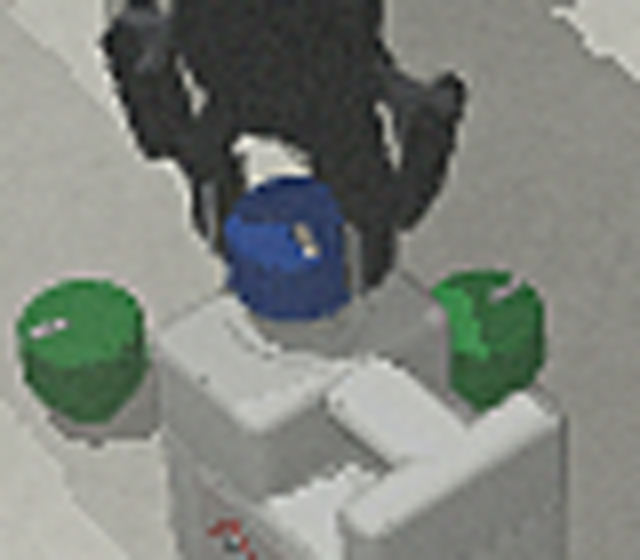

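View pics/top4.png

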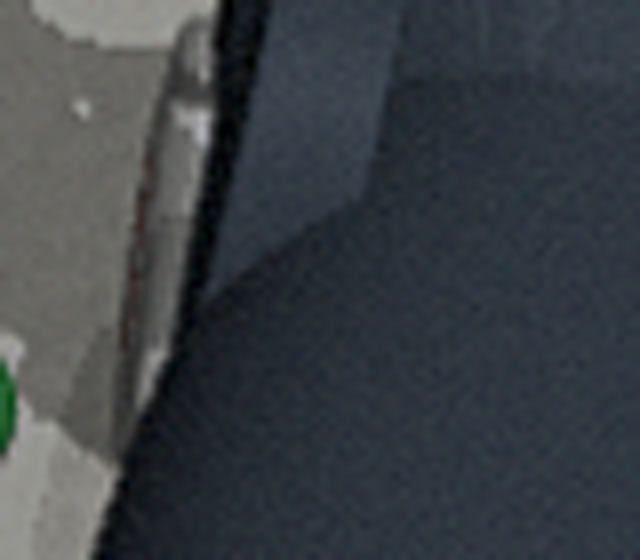

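```bash
python3 - <<'E'
from h import *
a=onz("scene",(237.25,208.1),.186);b=onz("scene",(239,211.9),.186);c=onz("scene",(200+283/8,180+208/8),.186)
for q in (b-a,b-c): print(np.hypot(*q[:2]),np.degrees(np.arctan2(q[1],q[0])))
print(c)
# initial bar in the first scene image zoom (5x from 180,180): (265,160)->(278,141)
a=onz("scene",(180+280/5,180+140/5),.186);b=onz("scene",(180+264/5,180+160/5),.186)
q=b-a;print(np.hypot(*q[:2]),np.degrees(np.arctan2(q[1],q[0])))
a=onz("top",(230+482/4.5,170+243/4.2),.186);b=onz("top",(230+515/4.5,170+236/4.2),.186)
q=b-a;print(np.hypot(*q[:2]),np.degrees(np.arctan2(q[1],q[0])))
E
```

```text
0.01753789301131106 -30.724311458633952
0.028408971364124454 -25.566718585846317
[ 0.50538198 -0.1274765   0.186     ]
0.019303332097992437 -77.07314753128234
0.01858744934464268 -78.5431690582757
```

Request:
drive_tool(
  rows=[
    [1, 0, 0, 0, -0.1],
    [1, 0, 0, 0, -0.1],
    [1, 0, 0, 0, -0.1],
    [1, 0, 0, 0, -0.1],
  ],
)

```text
time_s: 7.8
ee_pos: [0.5071, -0.128, 0.1729]
eef_rot: [-179.7, -0.4, -50.4]
wrist_force: [-3.0, 0.8, 3.9]
width: 0.0505
```

Request:
drive_tool(
  rows=[
    [1, 0, 0, 0.0001, -0.03],
    [1, 0, 0, 0.0001, -0.03],
    [1, 0, 0, 0.0001, -0.03],
  ],
)

```text
time_s: 8.1
ee_pos: [0.5071, -0.1282, 0.1729]
eef_rot: [-179.8, -0.4, -45.4]
wrist_force: [-2.7, 1.1, 4.0]
width: 0.0507
```

Request:
drive_tool(
  rows=[
    [1, 0, 0, 0.0001, -0.03],
    [1, 0, 0, 0.0001, -0.03],
    [1, 0, 0, 0.0001, -0.03],
  ],
)

```text
time_s: 8.4
ee_pos: [0.5071, -0.1282, 0.1729]
eef_rot: [-179.8, -0.5, -40.1]
wrist_force: [-2.5, 0.8, 5.7]
width: 0.0503
```

```bash
python3 s.py|grep -vE "qvel|time"; python3 - <<'E'
from h import *
for n,(a,b,c,e) in dict(scene=(180,250,200,280)).items():
    p,d=grab_frame(n); cv2.imwrite(f"pics/{n}5.png",cv2.resize(p[a:b,c:e,::-1],None,fx=8,fy=8,interpolation=cv2.INTER_CUBIC))
E
```

```text
joint_positions [ -14.1667   15.8413   -7.7983   65.8707   -0.0338 -154.0252]
ee_pos [ 0.5071 -0.1282  0.1729]
eef_rot [-179.8159   -0.455   -40.1424]
wrist_force [-2.5111  0.7965  5.6987]
torque [ 0.1699  0.7278 -0.083 ]
width 0.05029293069086695
to neck in tool axes [-0.001   0.0006  0.0029] F tool [-2.3878  0.9916 -5.7211]
```

View pics/scene5.png

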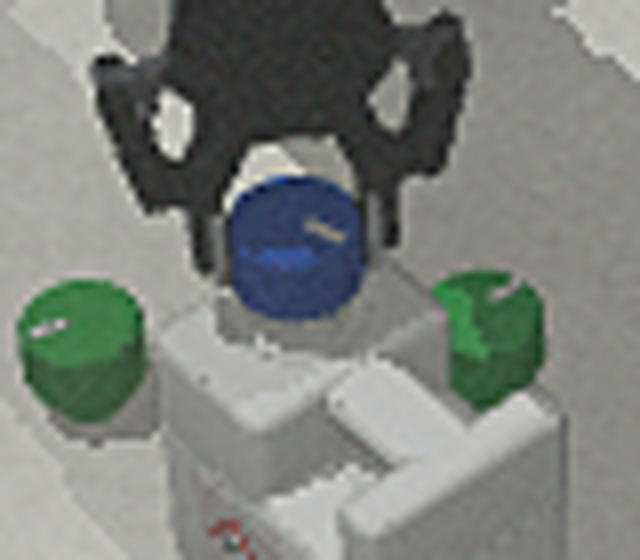

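```bash
python3 - <<'E'
from h import *
a=onz("scene",(200+305/8,180+222/8),.186);b=onz("scene",(200+343/8,180+240/8),.186)
q=b-a;print(np.hypot(*q[:2]),np.degrees(np.arctan2(q[1],q[0])))
E
```

```text
0.017598419818626768 5.272140522627004
```

Request:
drive_tool(
  rows=[
    [1, 0, 0, 0.0001, -0.03],
    [1, 0, 0, 0.0001, -0.03],
  ],
)

```text
time_s: 8.65
ee_pos: [0.5071, -0.1283, 0.1729]
eef_rot: [-179.9, -0.5, -36.5]
wrist_force: [-4.3, -0.2, 5.6]
width: 0.0507
```

Request:
drive_tool(
  rows=[
    [1, 0, 0, 0.0001, -0.03],
    [1, 0, 0, 0.0001, -0.03],
  ],
)

```text
time_s: 8.85
ee_pos: [0.5067, -0.1285, 0.1727]
eef_rot: [-179.9, -0.5, -32.9]
wrist_force: [-0.8, 2.8, -0.7]
width: 0.0506
```

Request:
drive_tool(
  rows=[
    [1, 0, 0, 0.0001, -0.03],
    [1, 0, 0, 0.0001, -0.03],
  ],
)

```text
time_s: 9.05
ee_pos: [0.5069, -0.1284, 0.1721]
eef_rot: [-179.9, -0.5, -29.2]
wrist_force: [-0.6, -0.1, -0.4]
width: 0.0507
```

The force fell away at about 87° back, so the lugs have passed the thread starts. I'll lower gently without turning.

Request:
drive_tool(
  rows=[
    [1, 0, 0, 0.0006, 0],
    [1, 0, 0, 0.0006, 0],
    [1, 0, 0, 0.0006, 0],
  ],
)

```text
time_s: 9.35
ee_pos: [0.5069, -0.1283, 0.1697]
eef_rot: [-179.9, -0.4, -29.3]
wrist_force: [-0.1, 0.5, 0.0]
width: 0.0509
```

```bash
python3 s.py|grep -vE "qvel|time"
```

```text
joint_positions [ -14.1704   15.9518   -8.1174   65.4838   -0.0491 -164.8982]
ee_pos [ 0.5069 -0.1283  0.1697]
eef_rot [-179.931    -0.4443  -29.2727]
wrist_force [-0.1139  0.5011  0.008 ]
torque [0.2283 0.2883 0.0081]
width 0.050913148553846814
to neck in tool axes [-0.001   0.0002 -0.0003] F tool [-0.3443 -0.3815 -0.0102]
```

Request:
drive_tool(
  rows=[
    [1, 0, 0, 0.0005, 0],
    [1, 0, 0, 0.0003, 0],
  ],
)

```text
time_s: 9.55
ee_pos: [0.507, -0.1283, 0.1692]
eef_rot: [-179.9, -0.5, -29.3]
wrist_force: [-4.0, 2.0, 8.5]
width: 0.0505
```

Request:
drive_tool(
  rows=[
    [1, 0, 0, 0.0003, 0],
  ],
)

```text
time_s: 9.65
ee_pos: [0.507, -0.1283, 0.1692]
eef_rot: [-179.9, -0.5, -29.3]
wrist_force: [-3.8, 1.7, 6.2]
width: 0.0506
```

```bash
python3 s.py|grep -vE "qvel|time"; python3 - <<'E'
from h import *
for n,(a,b,c,e) in dict(scene=(180,250,200,280)).items():
    p,d=grab_frame(n); cv2.imwrite(f"pics/{n}6.png",cv2.resize(p[a:b,c:e,::-1],None,fx=8,fy=8,interpolation=cv2.INTER_CUBIC))
E
```

```text
joint_positions [ -14.1722   15.9431   -8.2076   65.3631   -0.0477 -164.8285]
ee_pos [ 0.507  -0.1283  0.1692]
eef_rot [-179.9188   -0.4818  -29.3443]
wrist_force [-3.8131  1.7453  6.1932]
torque [0.303  0.8339 0.0448]
width 0.05060109862819164
to neck in tool axes [-0.001   0.0002 -0.0008] F tool [-4.1269  0.3384 -6.2287]
```

View pics/scene6.png

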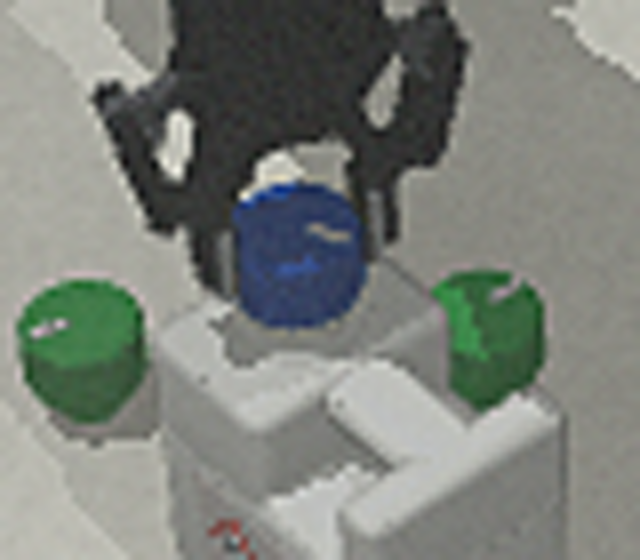

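The cap dropped about 3.7 mm and then seated at 6 N. The picture shows it lower, with the bar at (305–350, 225–238). Now I'll turn it forward.

Request:
drive_tool(
  rows=[
    [1, 0, 0, 0.0001, 0.06],
    [1, 0, 0, 0.0001, 0.1],
    [1, 0, 0, 0.00015, 0.1],
    [1, 0, 0, 0.00015, 0.1],
    [1, 0, 0, 0.00015, 0.1],
  ],
)

```text
time_s: 10.2
ee_pos: [0.5072, -0.128, 0.1687]
eef_rot: [-179.7, -0.4, -56.7]
wrist_force: [-0.7, 1.3, 0.8]
width: 0.0502
```

```bash
python3 s.py|grep -vE "qvel|time"
```

```text
joint_positions [ -14.16     15.9386   -8.2852   65.2582   -0.0109 -137.5098]
ee_pos [ 0.5072 -0.128   0.1687]
eef_rot [-179.6581   -0.3894  -56.6514]
wrist_force [-0.6596  1.2867  0.8227]
torque [0.2885 0.258  0.0263]
width 0.05020616868381739
to neck in tool axes [-0.0007  0.001  -0.0013] F tool [-1.4318 -0.1614 -0.8315]
```

Request:
drive_tool(
  rows=[
    [1, 0, 0, 0.0002, 0.12],
    [1, 0, 0, 0.0002, 0.12],
    [1, 0, 0, 0.0002, 0.12],
    [1, 0, 0, 0.0002, 0.12],
    [1, 0, 0, 0.0002, 0.12],
    [1, 0, 0, 0.0002, 0.12],
  ],
)

```text
time_s: 10.8
ee_pos: [0.5073, -0.1279, 0.1677]
eef_rot: [-179.5, -0.0, -99.7]
wrist_force: [-1.4, 1.3, 0.4]
width: 0.0504
```

```bash
python3 s.py|grep -vE "qvel|time"
```

```text
joint_positions [-14.1512  15.9557  -8.4223  65.0785   0.0091 -94.4297]
ee_pos [ 0.5073 -0.1279  0.1677]
eef_rot [-179.4574   -0.0329  -99.7217]
wrist_force [-1.3867  1.3072  0.4294]
torque [0.195  0.4011 0.0131]
width 0.05041086632140484
to neck in tool axes [ 0.0004  0.0012 -0.0023] F tool [-1.054   1.5834 -0.445 ]
```

Request:
drive_tool(
  rows=[
    [1, 0, 0, 0.0002, 0.12],
    [1, 0, 0, 0.0002, 0.12],
    [1, 0, 0, 0.0002, 0.12],
    [1, 0, 0, 0.0002, 0.12],
    [1, 0, 0, 0.0002, 0.12],
    [1, 0, 0, 0.0002, 0.12],
    [1, 0, 0, 0.0002, 0.12],
    [1, 0, 0, 0.0002, 0.12],
    [1, 0, 0, 0.0002, 0.12],
    [1, 0, 0, 0.0002, 0.12],
  ],
)

```text
time_s: 11.8
ee_pos: [0.5075, -0.1283, 0.166]
eef_rot: [-179.7, 0.5, -171.6]
wrist_force: [-2.0, 0.6, 0.1]
width: 0.0507
```

```bash
python3 s.py|grep -vE "qvel|time"
```

```text
joint_positions [-14.1594  15.9844  -8.6336  64.7659  -0.0551 -22.5403]
ee_pos [ 0.5075 -0.1283  0.166 ]
eef_rot [-179.7129    0.548  -171.618 ]
wrist_force [-2.0043  0.6466  0.0633]
torque [0.1668 0.3715 0.0262]
width 0.05071602285070577
to neck in tool axes [ 0.0014  0.0005 -0.004 ] F tool [ 1.888   0.9314 -0.086 ]
```

Request:
drive_tool(
  rows=[
    [1, 0, 0, 0.0002, 0.12],
    [1, 0, 0, 0.0002, 0.12],
    [1, 0, 0, 0.0002, 0.12],
    [1, 0, 0, 0.0002, 0.12],
    [1, 0, 0, 0.0002, 0.12],
    [1, 0, 0, 0.0002, 0.12],
    [1, 0, 0, 0.0002, 0.12],
    [1, 0, 0, 0.0002, 0.12],
    [1, 0, 0, 0.0002, 0.12],
    [1, 0, 0, 0.0002, 0.12],
  ],
)

```text
time_s: 12.8
ee_pos: [0.5071, -0.1292, 0.1642]
eef_rot: [179.6, 0.5, 116.5]
wrist_force: [-2.4, 0.9, 1.9]
width: 0.0503
```

```bash
python3 s.py|grep -vE "qvel|time"; python3 - <<'E'
from h import *
for n,(a,b,c,e) in dict(scene=(180,250,200,280)).items():
    p,d=grab_frame(n); cv2.imwrite(f"pics/{n}7.png",cv2.resize(p[a:b,c:e,::-1],None,fx=8,fy=8,interpolation=cv2.INTER_CUBIC))
E
```

```text
joint_positions [-14.1907  16.0117  -8.8636  64.5006  -0.1836  49.3405]
ee_pos [ 0.5071 -0.1292  0.1642]
eef_rot [179.6461   0.5459 116.4661]
wrist_force [-2.375   0.8809  1.9424]
torque [0.089  0.736  0.0564]
width 0.050288265290687126
to neck in tool axes [ 0.0015 -0.0004 -0.0058] F tool [ 1.8284 -1.7214 -1.9706]
```

View pics/scene7.png

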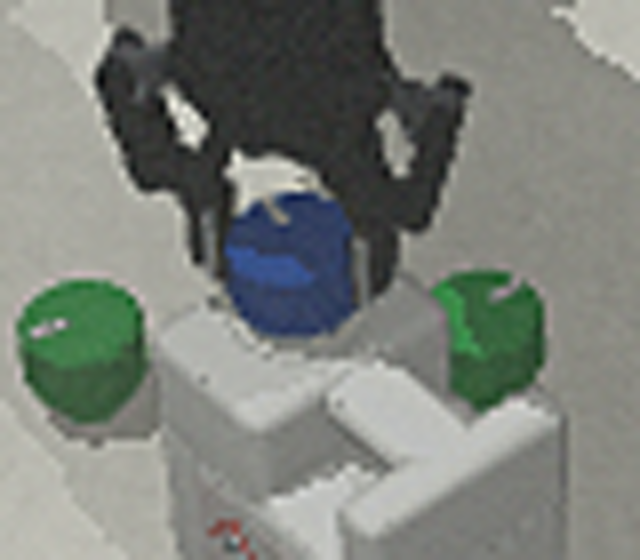

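The cap is turning with the fingers: the bar now points to the back at (275,205), and the cap sits lower.

Request:
drive_tool(
  rows=[
    [1, 0, 0, 0.0002, 0.12],
    [1, 0, 0, 0.0002, 0.12],
    [1, 0, 0, 0.0002, 0.12],
    [1, 0, 0, 0.0002, 0.12],
    [1, 0, 0, 0.0002, 0.12],
    [1, 0, 0, 0.0002, 0.12],
    [1, 0, 0, 0.0002, 0.12],
    [1, 0, 0, 0.0002, 0.12],
    [1, 0, 0, 0.0002, 0.12],
    [1, 0, 0, 0.0002, 0.12],
  ],
)

```text
time_s: 13.85
ee_pos: [0.5058, -0.1291, 0.1624]
eef_rot: [179.5, -0.1, 46.0]
wrist_force: [-2.8, 1.9, 3.2]
width: 0.0505
```

Request:
drive_tool(
  rows=[
    [1, 0, 0, 0.0002, 0.12],
    [1, 0, 0, 0.0002, 0.12],
    [1, 0, 0, 0.0002, 0.12],
    [1, 0, 0, 0.0002, 0.12],
    [1, 0, 0, 0.0002, 0.12],
    [1, 0, 0, 0.0002, 0.1],
    [1, 0, 0, 0.0001, 0.05],
    [1, 0, 0, 0, 0],
    [1, 0, 0, 0, 0],
  ],
)

```text
time_s: 14.75
ee_pos: [0.5061, -0.1283, 0.1614]
eef_rot: [179.8, -0.5, 2.4]
wrist_force: [-1.8, 1.3, 0.3]
width: 0.0509
```

```bash
python3 s.py|grep -vE "qvel"; python3 - <<'E'
from h import *
for n,(a,b,c,e) in dict(scene=(180,250,200,280)).items():
    p,d=grab_frame(n); cv2.imwrite(f"pics/{n}8.png",cv2.resize(p[a:b,c:e,::-1],None,fx=8,fy=8,interpolation=cv2.INTER_CUBIC))
    W=cloud(n,d); hsv=cv2.cvtColor(p,cv2.COLOR_RGB2HSV)
    m=(hsv[...,0]>105)&(hsv[...,0]<130)&(hsv[...,1]>150); m[:195]=0;m[228:]=0;m[:,:222]=0;m[:,252:]=0
    print(m.sum(),np.percentile(W[m][:,2],[5,50,75,90,97]))
p0=np.load("scene.npz"); W=cloud("scene",p0["d"]);hsv=cv2.cvtColor(p0["p"],cv2.COLOR_RGB2HSV)
m=(hsv[...,0]>105)&(hsv[...,0]<130)&(hsv[...,1]>150); m[:195]=0;m[228:]=0;m[:,:222]=0;m[:,252:]=0
print(m.sum(),np.percentile(W[m][:,2],[5,50,75,90,97]))
print(sense()["qvel"])
E
```

```text
time_s 14.75
joint_positions [-14.1706  16.0267  -9.2653  64.1604  -0.0907 163.476 ]
ee_pos [ 0.5061 -0.1283  0.1614]
eef_rot [179.7573  -0.4993   2.354 ]
wrist_force [-1.8399  1.2727  0.3027]
torque [ 0.2187  0.3362 -0.0082]
width 0.050881776382614624
to neck in tool axes [-0.     -0.0002 -0.0086] F tool [-1.7834 -1.3459 -0.3239]
3 [0.14996343 0.17041842 0.17264098 0.17397452 0.17459683]
78 [0.18045416 0.1837673  0.1853249  0.18711318 0.18913499]
[ 0.04815019 -0.00359764  0.03956657  0.0021391   0.12275934  0.74552302]
```

View pics/scene8.png

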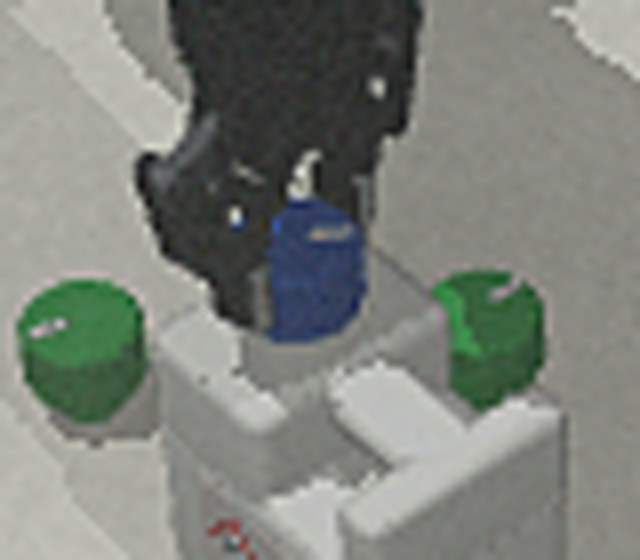

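Request:
drive_tool(
  rows=[
    [1, 0, 0, 0.0002, 0.08],
    [1, 0, 0, 0.0002, 0.08],
    [1, 0, 0, 0.0002, 0.03],
    [1, 0, 0, 0.0001, 0],
    [1, 0, 0, 0, 0],
    [1, 0, 0, 0, 0],
  ],
)

```text
time_s: 15.4
ee_pos: [0.5063, -0.1282, 0.161]
eef_rot: [179.9, -0.6, -8.3]
wrist_force: [-0.7, 1.6, 0.4]
width: 0.05
```

```bash
python3 s.py|grep -vE "qvel"; python3 - <<'E'
from h import *
def top(p,d,tag):
    W=cloud("scene",d); hsv=cv2.cvtColor(p,cv2.COLOR_RGB2HSV)
    m=(hsv[...,0]>105)&(hsv[...,0]<130)&(hsv[...,1]>100); b=np.zeros_like(m); b[198:226,228:250]=1; m&=b
    z=W[...,2][m]; print(tag,m.sum(),np.percentile(z,[5,25,50,75,90,97]))
    v,u=np.nonzero(m); print("rows",v.min(),v.max(),"cols",u.min(),u.max())
    for r in range(v.min(),v.max()+1):
        k=m[r]
        if k.sum(): print(r,k.sum(),np.round(np.median(W[r][k],0),4))
p,d=grab_frame("scene"); cv2.imwrite("pics/scene9.png",cv2.resize(p[180:250,200:280,::-1],None,fx=8,fy=8,interpolation=cv2.INTER_CUBIC))
top(p,d,"now"); q=np.load("scene.npz"); top(q["p"],q["d"],"start")
E
```

```text
time_s 15.4
joint_positions [-14.1707  16.0324  -9.3167  64.0639  -0.0713 174.0803]
ee_pos [ 0.5063 -0.1282  0.161 ]
eef_rot [179.8685  -0.5765  -8.2507]
wrist_force [-0.7075  1.6087  0.4139]
torque [ 0.3008  0.31   -0.0685]
width 0.050034241039590414
to neck in tool axes [-0.0003 -0.0002 -0.009 ] F tool [-0.9269 -1.4896 -0.4266]
now 179 [0.14673582 0.16090178 0.17099823 0.17333306 0.17444262 0.1759805 ]
rows 205 222 cols 232 244
205 6 [ 0.4948 -0.1111  0.1721]
206 9 [ 0.5023 -0.1132  0.173 ]
207 11 [ 0.5059 -0.1162  0.1724]
208 13 [ 0.507  -0.1185  0.1715]
209 6 [ 0.505  -0.1274  0.1729]
210 7 [ 0.5111 -0.1304  0.1745]
211 13 [ 0.5168 -0.1293  0.1734]
212 13 [ 0.5166 -0.1303  0.1735]
213 12 [ 0.5229 -0.1339  0.173 ]
214 12 [ 0.5269 -0.138   0.1718]
215 11 [ 0.5286 -0.1422  0.1719]
216 8 [ 0.5258 -0.1463  0.1686]
217 11 [ 0.5297 -0.1394  0.1642]
218 12 [ 0.5274 -0.1403  0.1601]
219 11 [ 0.5288 -0.1429  0.1556]
220 10 [ 0.5266 -0.1433  0.1517]
221 10 [ 0.5264 -0.147   0.1483]
222 4 [ 0.521  -0.147   0.1435]
start 216 [0.15918358 0.17335046 0.18219648 0.18433403 0.18584436 0.18800605]
rows 202 219 cols 228 244
202 5 [ 0.4944 -0.1084  0.1835]
203 10 [ 0.4965 -0.113   0.1833]
204 13 [ 0.4987 -0.1175  0.1835]
205 15 [ 0.4992 -0.1184  0.1826]
206 16 [ 0.5068 -0.1241  0.1851]
207 17 [ 0.5107 -0.1263  0.1839]
208 15 [ 0.5121 -0.1295  0.1837]
209 15 [ 0.5172 -0.1333  0.1844]
210 15 [ 0.5179 -0.1372  0.1823]
211 13 [ 0.5233 -0.1387  0.1826]
212 15 [ 0.5238 -0.1451  0.1826]
213 10 [ 0.524  -0.1476  0.1819]
214 8 [ 0.5159 -0.1503  0.174 ]
215 13 [ 0.5227 -0.1449  0.1704]
216 10 [ 0.5242 -0.1475  0.169 ]
217 10 [ 0.5224 -0.1494  0.1651]
218 9 [ 0.5226 -0.1484  0.1592]
219 7 [ 0.5241 -0.1474  0.1556]
```

View pics/scene9.png

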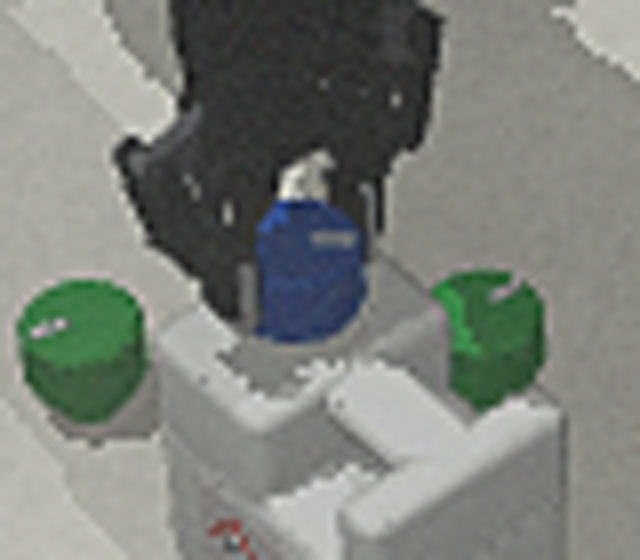

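Request:
drive_tool(
  rows=[
    [1, 0, 0, 0, 0],
    [1, 0, 0, 0, 0],
    [1, 0, 0, 0, 0],
  ],
)

```text
time_s: 15.75
ee_pos: [0.5064, -0.1282, 0.161]
eef_rot: [179.9, -0.6, -8.2]
wrist_force: [-1.0, 1.7, 0.9]
width: 0.0508
```

```bash
python3 s.py; python3 -c "
from bench import *
print(sense()['qvel']); print(finish_job())"
```

```text
time_s 15.75
joint_positions [-14.1679  16.033   -9.3167  64.0645  -0.0689 174.0063]
ee_pos [ 0.5064 -0.1282  0.161 ]
eef_rot [179.8703  -0.5755  -8.174 ]
wrist_force [-0.9893  1.6631  0.8871]
torque [ 0.3231  0.3285 -0.0097]
width 0.0508392543686024
to neck in tool axes [-0.0003 -0.0001 -0.009 ] F tool [-1.2068 -1.5036 -0.9026]
[ 0.04055715  0.03534998 -0.01880254  0.12926663 -0.09462318 -0.25760778]
the job is handed in; nothing more can be done
None
```

The blue cap is started on its thread and the job is handed in at 15.75 s, with the fingers still gripping it at about 42 N. No verdict was reported.

- **Backward turn:** I turned the cap about 87° backward with a 3–6 N push until the push force vanished. It then dropped about 3.7 mm and seated with a 6–8 N reaction.
- **Forward turn:** From there I turned it about 339° clockwise (0.94 turn). The wrist followed it down by about 8.2 mm. I stopped just short of a full turn because of the last joint's range, so I didn't have to regrip.

**Last checks:**
- **Turn and level:** The pointer bar turned with the fingers in every picture I checked. The tool is within 0.6° of vertical.
- **At rest:** Wrist force is about 2 N, joint speeds are near zero, and the finger opening is 50.8 mm.
- **Depth:** The camera shows the cap top 10.8 mm lower than at the start. With the stated start height, that puts the underside 10.8–13.8 mm below the neck point. The turn count gives about 12 mm. Both are within the allowed range.

**Disagreements:** The two cameras placed the canister about 4.5 mm apart in x, so I used the mean, and the sideways forces stayed small. The measured drop of about 3.7 mm was less than the nominal 4.5 mm, probably because of the thread's up-and-down play. I did not run a separate check that the other items stayed in place; the arm never went near them and no unexpected contact force showed.

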